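# Wipe the offcuts off the fixture plate and set the camera cover against its fence

### The job

Take the scraper block from its wooden rest and, with its rubber lip pressed lightly on the fixture plate and its end close along the fence, wipe the three strip offcuts off the end of the plate into the blue tray; never touch the strips with the fingers or lean hard on the plate. Then push the black camera cover back until it is flush against the fence, lying between the two red marks, and put the scraper back upright in its rest. Leave the loupe and the film cartridge behind the fence alone.

Things in the scene. Friction and masses are not known exactly. Their poses are not given: they have to be found in the camera images.
- stage: fixture plate, fixed: aluminium plate 200 mm (x) by 240 mm (y) with rows of small screw holes, top 45 mm above the table. Origin: centre of its underside, on the table. On its far (+x) edge a dark steel fence over the whole length, 20 mm high above the plate, 12 mm thick, near face at x = +88 mm; the other edges are open. Two red marks on the fence, y = -80 and +80 mm
- fence (a point): middle of the foot of the fence's near face, on the plate's top (88 mm in +x, 45 mm up from the stage's origin); axes as the stage's
- tray: blue sheet metal tray, open above, fixed, 160 mm (x) by 120 mm (y) by 24 mm high, walls 2.5 mm; it stands at one end (+y or -y, it varies) of the fixture plate and reaches 10 mm under that end. Origin: centre of its underside; axes parallel to the stage's
- rest: dark wooden rest for the scraper, fixed, at the end of the plate away from the tray: base 150 mm (x) by 62 mm (y), two posts (15 mm wide, at x = -62.5 and +62.5 mm) whose tops at z = 76 mm carry the ends of the scraper's bar between cheeks 10 mm higher and 35 mm apart in y. Origin: centre of its underside
- scraper: scraper block, 0.26 kg: wooden bar 144 (x) x 28 (y, grip across it) x 36 mm high, under it a metal clamp 96 x 14 x 44 mm and a springy rubber lip 96 x 6 mm. Origin: centre of the bar's underside, z up. The lip ends 50 to 63 mm below the origin, as last set (not measured: feel for the plate); it gives about 0.5 mm per N, 3.5 mm at most. In the rest the origin is at z = 76 mm
- strip_copper: copper strip offcut lying on the plate near the fence, 70 mm long (y), 15 mm wide, 6 mm thick; origin: centre of its underside
- strip_brass: brass strip offcut on the plate, 62 mm long (y), 13 mm wide, 6 mm thick; origin: centre of its underside
- strip_black: black plastic strip offcut on the plate, 66 mm long (y), 17 mm wide, 6 mm thick; origin: centre of its underside
- cover: black camera top cover lying on the near part of the plate, 52 mm deep (x), 138 mm long (y), its sides 28 mm high, 43 mm over the middle, 0.12 kg; origin: centre of its underside. Flush against the fence its origin is 26 mm from the fence's face
- loupe: black loupe, 36 mm across, 38 mm high, standing behind the fence; origin: centre of its underside
- cartridge: film cartridge, 26 mm across, 50 mm high, standing behind the fence; origin: centre of its underside
Things that resemble listed ones, but are neither listed nor needed, are in the scene too. Leave any purple or turquoise look-alike of the strip_copper alone.

How it is judged:
On the way, in this order (a step that is already met when the one before it is completed fails the run):
1. the scraper crosses the middle of the plate (origin within 50 mm of the middle of the fence in y), lip end within about 20 mm of the fence, roughly square to it (0.5 rad), pressed on with 2 to 12 N (contact force between scraper and stage between 2 and 12 N and y of scraper in the frame of fence between -0.05 and 0.05 m and x of scraper in the frame of fence between -0.07 and -0.035 m and angle between the x axis of scraper and the x axis of fence, either way round below 0.5 rad), for 0.2 s.
2. all three strips lie in the tray (x of strip_copper in the frame of tray between -0.08 and 0.08 m and y of strip_copper in the frame of tray between -0.062 and 0.062 m and height (world z) of each of strip_copper, strip_brass, strip_black below 0.04 m and x of strip_brass in the frame of tray between -0.08 and 0.08 m and y of strip_brass in the frame of tray between -0.062 and 0.062 m and x of strip_black in the frame of tray between -0.08 and 0.08 m and y of strip_black in the frame of tray between -0.062 and 0.062 m), for 0.1 s.
3. the cover is flush against the fence between the red marks (x of cover in the frame of fence between -0.0285 and -0.023 m and y of cover in the frame of fence between -0.013 and 0.013 m and z of cover in the frame of fence between -0.003 and 0.003 m and angle between the x axis of cover and the x axis of fence, either way round below 0.04 rad and angle between cover's own z axis and vertical below 0.05 rad), for 0.1 s.
At the end, for the whole second after the job is handed in: All three strips lie in the tray; the cover lies flat on the plate, square to the fence within 0.04 rad and within 2.5 mm of touching it, its middle within 13 mm of the fence's middle; the scraper stands upright in its rest (within 10 mm, 0.12 rad); all at rest (all of step 2 and all of step 3 and horizontal distance between scraper and rest below 0.01 m and z of scraper in the frame of rest between 0.07 and 0.081 m and angle between scraper's own z axis and vertical below 0.06 rad and angle between the x axis of scraper and the x axis of rest, either way round below 0.12 rad and linear speed of each of strip_copper, strip_brass, strip_black, cover, scraper below 0.01 m/s).
It fails at once if the scraper is pressed on the plate or fence with more than 30 N (contact force between scraper and stage above 30 N).
It fails at once if the fingers touch a strip (contact force between the fingers and strip_copper above 0.5 N or contact force between the fingers and strip_brass above 0.5 N or contact force between the fingers and strip_black above 0.5 N).
It fails at once if the cover is tipped by more than 0.4 rad (angle between cover's own z axis and vertical above 0.4 rad).
It fails at once if the loupe or the film cartridge is moved by more than 15 mm (distance of any of loupe, cartridge from where it was at the start of the episode above 0.015 m).
It also fails if it takes over 64 s, if anything falls off the work surface, if the arm or the gripper's body presses on something with over 40 N, if the wrist force passes 120 N, or if a joint passes its speed limit or range.

### The arm

A 7-joint arm with a two-finger parallel gripper is mounted at the origin on a cart in front of the work surface, level with it; the furniture and walls round the work are solid. World frame = base frame: x ahead of the robot, y to its left, z up, the work surface at z = 0. Lengths are in m, angles in rad, forces in N, time in s.
With the tool pointing down it reaches from about 0.4 to 0.85 m from the base axis. Payload 4.5 kg.
Tool frame: the origin (TCP) lies midway between the tips of the shut fingers; the grasp point (between the pads) lies 19 mm behind it; z points along the fingers, y is the line along which they close (so a half turn about z gives the same grasp; the last joint's range is limited). The gripper opens to 88 mm and grips with 3 to 60 N. Pads are 18 mm wide; open, the fingers measure 123 mm over their backs; the gripper's body (75 mm by 187 mm) begins 45 mm behind the grasp point.
Start: joints at [-1.1, 0.689, -0.195, 1.565, 0.157, 0.902, -0.215], TCP at [0.264, 0.566, 0.239] pointing down, gripper open.
Joint ranges: [-3.01, 3.01], [-0.46, 2.08], [-1.47, 1.51], [0.13, 2.56], [-1, 4.14], [0.04, 2.09], [-2.66, 2.66]. Speed limits (rad/s): [2.57, 2.57, 3.14, 3.14, 3.14, 3.14, 3.14].

### API

Orientations are given as a unit quaternion [x, y, z, w].
In Python, from plant import sensors, eyes, finish_job gives the robot as it stands.
- The arm moves only by the tool send_rows, never from a script. Its argument "rows" is text: rows parted by semicolons, each of 4 numbers parted by spaces: the shift along the tool's x, y, z normalised to -1 to 1, where 1 is 30 cm, then the turn about the tool's z normalised to -1 to 1, where 1 is 2 pi rad. A call has 1 to 10 rows; each row is the pose to reach, as a shift and turn from the pose commanded when the call began, along the tool's axes at that moment, turning the shorter way round; what a row does not reach only later rows make up. A row lasts 1/12 s, in which the tool goes at most 41.7 mm and 7.16 degrees, less where a joint would pass 70% of its speed; a pose out of reach is approached as far as the arm can. A call with a number of a shift or a turn outside -1 to 1 is refused whole. A call with a gripper value outside its range is refused whole. "jaw" is the closure, from -1 (fully open) to 1 (shut), set as the call begins (left out, the last holds). The fingers move at their own pace and stop on an object; "force" is the grip in N (left out, the last holds). Time passes only in rows, so rows that repeat a pose let the fingers close. It gives the time, the measured TCP pose, the force, the opening and the grip force at its end, in the units of the state.
- sensors.get_state(): the state, without advancing time (a new reading comes with each control period).
- eyes.snapshot(name): name is "scene" or "top" or "wrist"; returns (picture, depth): 480x640x3 uint8, red, green, blue; 480x640 float32, m along the optical axis (not along the pixel's ray), 0 where there is no reading.
- eyes.calibration(name): a dict with "fov_y" (degrees; the focal length in pixels is half the picture's height over the tangent of half this angle, whatever the lens; pixels are square), "cx", "cy" (the principal point, pixels), "world_from_camera" (4x4, takes a point from camera to world coordinates). Camera axes: x right, y down, z forward; pixel columns grow to the right and rows downward; lengths in m; the calibration is good to about 2 mm. A picture is of the moment at which its call begins: read the wrist's pose just before it. calibration takes no time and is no camera call; for the wrist camera it gives the pose at the moment of the call.
- finish_job(): hands the job in; it is judged then, once.
The state is a dict: "clock": time; "q": joint angles; "qd": joint speeds; "joint_torque": joint torques, N m; "tool_pos": TCP position; "eef_rot": TCP orientation; "contact_force": force on the tool from outside, world axes, zero at the start; "moment": the same for the moment, N m; "opening": opening from 0.0 (shut) to 1.0 (fully open); "finger_force": force on a finger pad.
Only numpy, scipy, OpenCV 4.12 (cv2) and the standard library are available. Lean on these libraries where they do the work, as an engineer would, in place of code of your own. Each camera call takes 0.05 s, during which the arm holds its last target. There are 200 camera calls.

## Working session

There is one attempt and no reset: what is moved stays moved. The work goes in short steps, Python scripts to look and compute and a tool call to move; the robot and the scene stay as the last step left them, time stands still between calls to the robot, and variables do not carry over. Pictures are saved under pics/ and viewed, at most 10 in all, crops included, and the job is handed in when it is done.

Besides the shell and the picture viewer there is one more tool, called after "Emit:" as name(argument=value, ...) on one line, values as JSON. send_rows: Moves the arm, as the interface text tells. Scaled input: -1 to 1 covers 30 cm each way for a shift and 2 pi rad each way for a turn. Its arguments: {"type":"object","properties":{"rows":{"type":"string"},"jaw":{"type":"number"},"force":{"type":"number"}},"required":["rows"]}

```bash
mkdir -p pics; ls; python3 - <<'E'
from plant import sensors, eyes
import cv2,numpy as np
s=sensors.get_state()
for k in s: print(k,np.round(s[k],4))
for n in ("scene","top"):
    p,d=eyes.snapshot(n); c=eyes.calibration(n)
    print(n,c["fov_y"],c["cx"],c["cy"],np.round(c["world_from_camera"],4).tolist())
    np.savez("pics/%s0.npz"%n,p=p,d=d,T=c["world_from_camera"],f=240/np.tan(np.radians(c["fov_y"]/2)),cx=c["cx"],cy=c["cy"])
    cv2.imwrite("pics/%s0.png"%n,p[:,:,::-1])
E
```

```text
pics
clock 0.0
q [-1.1002  0.69   -0.1945  1.5664  0.1573  0.9025 -0.2151]
qd [ 0.0007  0.0011  0.0004  0.0024  0.0016  0.0011 -0.0023]
joint_torque [ 4.00000e-04 -5.27580e+01 -1.26670e+00 -1.53432e+01 -5.26000e-02
  6.60000e-03  2.00000e-04]
tool_pos [0.2642 0.5657 0.2379]
eef_rot [ 2.166e-01  9.763e-01 -9.000e-04 -1.000e-04]
contact_force [-0.2165 -0.1752 -0.3155]
moment [ 0.0258 -0.0011 -0.0055]
finger_force 0.0
opening 0.9971
scene 53.59022423379492 318.5437683331165 243.44144576349157 [[0.4843, -0.4225, 0.7661, -0.2058], [-0.8749, -0.229, 0.4268, -0.4813], [-0.005, -0.8769, -0.4806, 0.5473], [0.0, 0.0, 0.0, 1.0]]
top 55.626976931977524 323.0962389788025 238.2453136057525 [[0.0187, -0.984, 0.1772, 0.3638], [-0.9998, -0.0191, -0.001, -0.0375], [0.0044, -0.1771, -0.9842, 1.069], [0.0, 0.0, 0.0, 1.0]]
```

View pics/top0.png

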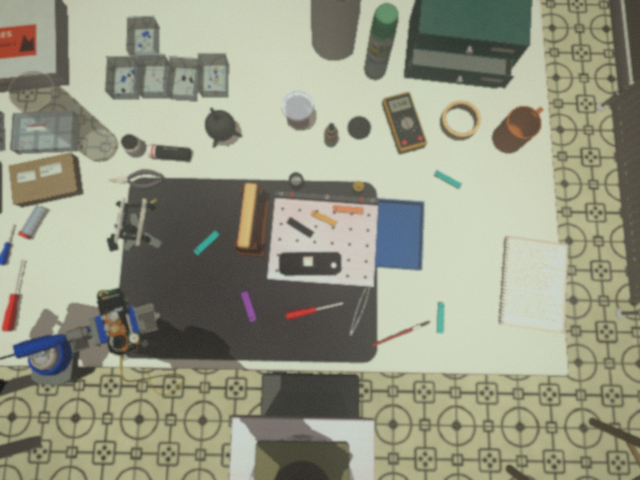

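View pics/scene0.png

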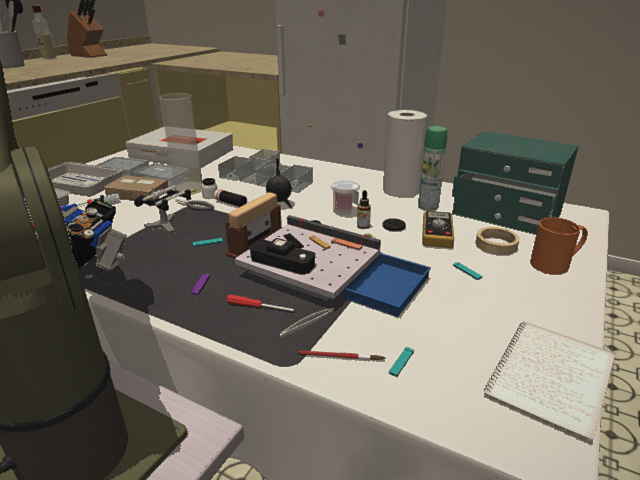

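The top view (image right = −y, up = +x) shows the plate at px (270–378, 195–287) with the fence on its upper edge. The tray is on the right at (400,235), so at −y, and the scraper stands in its rest on the left at (248,217). The strips are copper (348,210), brass (323,218) and black (300,227), with the cover at (310,263), the loupe at (296,181) and the cartridge at (358,187).

```bash
cat > h.py <<'E'
import numpy as np,cv2
def load(f):
    return dict(np.load(f))
def pts(D):
    v,u=np.mgrid[0:480,0:640]; d=D['d']
    P=np.stack([(u-D['cx'])/D['f']*d,(v-D['cy'])/D['f']*d,d],-1)
    return P@D['T'][:3,:3].T+D['T'][:3,3]
def ray(D,uv,z):
    uv=np.atleast_2d(uv).astype(float)
    r=np.c_[(uv[:,0]-D['cx'])/D['f'],(uv[:,1]-D['cy'])/D['f'],np.ones(len(uv))]@D['T'][:3,:3].T
    o=D['T'][:3,3]; return (o+r*((z-o[2])/r[:,2])[:,None])[:,:2]
def rect(xy):
    c,s,a=cv2.minAreaRect((xy*1000).astype(np.float32))
    return np.round(c,1),np.round(s,1),round(a,2)
def big(m):
    n,l,s,c=cv2.connectedComponentsWithStats(m.astype(np.uint8)); return l==1+np.argmax(s[1:,4])
def show(name,D,m,z):
    m=big(m); v,u=np.nonzero(m); print(name,m.sum(),"z med %.4f"%np.median(D['P'][m][:,2]),*rect(ray(D,np.c_[u,v],z)))
E
python3 - <<'E'
from h import *
D=load('pics/top0.npz'); P=D['P']=pts(D); hsv=cv2.cvtColor(D['p'],cv2.COLOR_RGB2HSV); H,S,V=cv2.split(hsv)
z=P[...,2]; v,u=np.mgrid[0:480,0:640]
def box(a,b,c,d): return (u>=a)&(u<=c)&(v>=b)&(v<=d)
R=box(225,170,440,300)
print("depth z plate",z[270:285:5,355:370:5],"table",z[300,200],z[320,200])
pl=(V>140)&(S<60)&box(262,185,382,292); show("plate",D,pl,.045)
show("tray",D,(H>100)&(H<125)&(S>110)&box(370,190,440,280),.024)
show("copper",D,(H<13)&(S>110)&box(330,203,366,217),.051)
show("brass",D,(H>12)&(H<28)&(S>100)&box(308,208,340,228),.051)
show("black",D,(V<90)&box(283,214,318,240),.051)
show("cover",D,(V<90)&box(272,246,346,280),.073)
show("bar",D,(z>.1)&(z<.12)&box(225,170,275,260),.112)
show("barcol",D,(V>140)&(S>60)&box(225,170,268,260),.112)
show("fence",D,(z>.057)&(z<.073)&box(262,180,385,205),.065)
show("covz",D,(z>.066)&(z<.1)&box(272,240,350,290),.073)
E
```

```text
depth z plate [[0.0458563  0.04682072 0.04445962]
 [0.04018498 0.04379264 0.04444375]
 [0.04305798 0.04601044 0.04696568]] table -0.000860742308911755 0.0001351594056868688
plate 6663 z med 0.0444 [541.5 -39.1] [242.6 189.5] 86.77
tray 937 z med 0.0019 [ 551.6 -203. ] [ 72.6 118.7] 86.72
copper 129 z med 0.0500 [615.9 -93.3] [63.  11.4] 85.79
brass 115 z med 0.0503 [594.9 -38.3] [58.7 10.5] 64.01
black 116 z med 0.0502 [572.2  15.4] [58.8 10.4] 58.28
cover 1043 z med 0.0730 [486.6  -9.8] [ 46.5 130.3] 2.03
bar 853 z med 0.1104 [583.9 125. ] [ 29.2 143.5] 85.72
barcol 804 z med 0.1105 [585.1 127.1] [ 27.3 142.5] 85.8
fence 609 z med 0.0639 [638.6 -45.3] [238.3  15.1] 86.92
covz 1396 z med 0.0732 [487.2 -10.7] [ 48.8 136.9] 1.11
```

```bash
cat > plan.py <<'E'
import sys,numpy as np
from scipy.spatial.transform import Rotation as R
from plant import sensors
# usage: plan.py x y z(mm) yaw_of_tool_y(deg)  -> shift/turn in row units from the measured pose
x,y,z,f=map(float,sys.argv[1:5]); s=sensors.get_state(); r=R.from_quat(s['eef_rot']); m=r.as_matrix()
cur=np.degrees(np.arctan2(m[1,1],m[0,1])); dt=(f-cur+90)%180-90
sh=m.T@(np.array([x,y,z])/1000-s['tool_pos'])
print("t",s['clock'],"pos",np.round(s['tool_pos'],4),"yaw",round(cur,2),"tilt",np.round(m[:,2],4),"F",np.round(s['contact_force'],2))
print("row",np.round(sh/.3,4),np.round(-dt/360,4))
E
python3 plan.py 584.5 126 220 85.7
```

```text
t 0.1 pos [0.2642 0.5658 0.238 ] yaw 64.98 tilt [-6.0e-04 -1.5e-03 -1.0e+00] F [-0.37  0.28 -0.24]
row [-1.5875 -0.8767  0.0616] -0.0576
```

Emit:
send_rows(rows="-0.8 -0.44 0 0;-0.8 -0.44 0 0;-0.8 -0.44 0 0;-0.8 -0.44 0 0;-0.8 -0.44 0 0;-0.8 -0.44 0 0;-0.8 -0.44 0 0", jaw=-1)

```text
clock: 0.68
tool_pos: [0.429, 0.3397, 0.2383]
eef_rot: [0.219, 0.976, -0.002, 0.001]
contact_force: [1.0, -0.6, -0.6]
opening: 0.999
finger_force: 0.0
```

Emit:
send_rows(rows="-0.788 -0.437 0.06 -0.0576;-0.788 -0.437 0.06 -0.0576;-0.788 -0.437 0.06 -0.0576;-0.788 -0.437 0.06 -0.0576;-0.788 -0.437 0.06 -0.0576;-0.788 -0.437 0.06 -0.0576;-0.788 -0.437 0.06 -0.0576;-0.788 -0.437 0.06 -0.0576;-0.788 -0.437 0.06 -0.0576")

```text
clock: 1.43
tool_pos: [0.5849, 0.1249, 0.22]
eef_rot: [0.039, 0.999, -0.0, -0.001]
contact_force: [0.3, 0.5, 0.1]
opening: 1.0
finger_force: 0.0
```

```bash
python3 plan.py 584.5 126 75 85.7; python3 - <<'E'
from plant import eyes
import numpy as np,cv2
n='wrist'; c=eyes.calibration(n);p,d=eyes.snapshot(n)
np.savez("pics/w1.npz",p=p,d=d,T=c["world_from_camera"],f=240/np.tan(np.radians(c["fov_y"]/2)),cx=c["cx"],cy=c["cy"])
cv2.imwrite("pics/w1.png",p[:,:,::-1]); print(np.round(c["world_from_camera"],3).tolist())
E
```

```text
t 1.4333 pos [0.5849 0.1249 0.22  ] yaw 85.52 tilt [-1.2e-03 -3.0e-04 -1.0e+00] F [0.3  0.52 0.13]
row [0.001  0.0038 0.4833] -0.0005
[[0.079, 0.946, 0.315, 0.501], [0.997, -0.074, -0.026, 0.13], [-0.001, 0.316, -0.949, 0.366], [0.0, 0.0, 0.0, 1.0]]
```

View pics/w1.png

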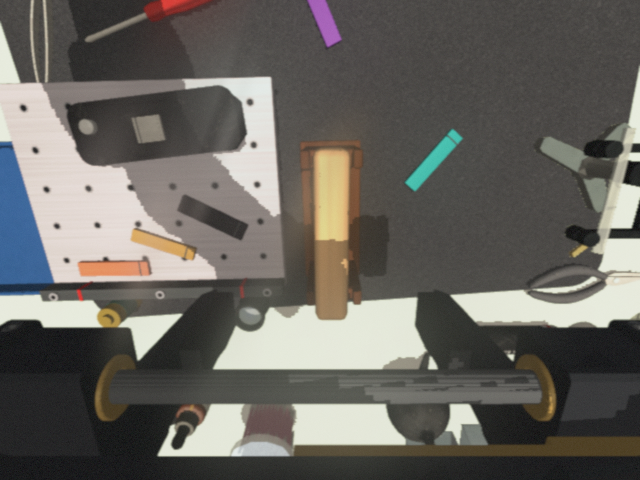

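The wrist view (image right = +y, down = +x) shows the scraper bar at px (316–349, 150–318) and the plate's right end at u≈272–284. The fence is at v≈290 with red marks at (80,294) and (242,288). The black cover is at (160,125), and the black, brass and copper strips are at (212,217), (163,244) and (113,268).

```bash
python3 - <<'E'
from h import *
D=load('pics/w1.npz'); P=D['P']=pts(D); H,S,V=cv2.split(cv2.cvtColor(D['p'],cv2.COLOR_RGB2HSV)); z=P[...,2]
v,u=np.mgrid[0:480,0:640]
def box(a,b,c,d): return (u>=a)&(u<=c)&(v>=b)&(v<=d)
show("bar",D,(z>.104)&(z<.12)&box(295,130,370,330),.112)
m=(z>.038)&(z<.060)&box(0,60,300,300)
# right end edge & fence foot edge & near edge of plate by depth
E=[];
for r in range(95,270,5):
    k=np.nonzero(m[r,200:300])[0]; E.append((200+k.max(),r))
e=ray(D,E,.045)*1000; p=np.polyfit(e[:,0],e[:,1],1); print("end edge y at x=545: %.1f slope deg %.2f res %.2f"%(np.polyval(p,545),np.degrees(np.arctan(p[0])),np.std(e[:,1]-np.polyval(p,e[:,0]))))
for nm,fn,zz in(("near",min,.045),("foot",max,.045)):
    E=[]
    for c in range(60,270,5) if nm=="foot" else list(range(20,70,5))+list(range(250,266,3)):
        k=np.nonzero((m if nm=="near" else (V>70)&(S<120)&m)[:,c])[0]
        if len(k): E.append((c,fn(k)))
    e=ray(D,E,zz)*1000; p=np.polyfit(e[:,1],e[:,0],1); r=e[:,0]-np.polyval(p,e[:,1]); g=abs(r-np.median(r))<3
    p=np.polyfit(e[g,1],e[g,0],1); print(nm,"x at y=-40: %.1f slope %.2f n %d"%(np.polyval(p,-40),np.degrees(np.arctan(p[0])),g.sum()))
red=((H<6)|(H>174))&(S>150)&box(0,280,300,302)
n,l,s,c=cv2.connectedComponentsWithStats(red.astype(np.uint8))
for i in range(1,n):
    if s[i,4]>8: print("red",s[i,4],c[i],ray(D,c[i],.06)*1000)
show("copper",D,(H<13)&(S>110)&box(70,255,158,280),.051)
show("brass",D,(H>12)&(H<28)&(S>100)&box(120,220,204,265),.051)
show("black",D,(z>.0475)&(z<.056)&(V<60)&box(170,185,255,245),.051)
show("cover28",D,(z>.062)&(z<.1)&box(55,75,255,175),.073)
show("rest",D,(z>.07)&(z<.095)&box(290,130,372,330),.086)
E
```

```text
bar 5894 z med 0.1113 [584.6 127.9] [ 27.3 140.1] 85.74
end edge y at x=545: 82.1 slope deg -3.27 res 0.28
near x at y=-40: 447.6 slope 3.21 n 16
foot x at y=-40: 636.6 slope 3.16 n 27
red 50 [ 80.22 292.06] [[ 635.58555199 -126.07170282]]
copper 797 z med 0.0508 [615.4 -96.9] [59.8 14.9] 86.92
brass 761 z med 0.0509 [595.1 -36.7] [61.3 13.4] 65.24
black 582 z med 0.0508 [578.9  28.1] [37.  16.1] 58.29
cover28 10736 z med 0.0733 [487.9  -8.2] [ 50.2 140.1] 1.93
rest 257 z med 0.0848 [524.4 151.2] [13.5 15. ] 87.46
```

Emit:
send_rows(rows="0.001 0.008 0.12 -0.0005;0.001 0.008 0.24 -0.0005;0.001 0.008 0.36 -0.0005;0.001 0.008 0.44 -0.0005;0.001 0.008 0.4833 -0.0005;0.001 0.008 0.4833 -0.0005;0.001 0.008 0.4833 -0.0005")

```text
clock: 2.07
tool_pos: [0.5835, 0.1311, 0.0756]
eef_rot: [0.034, 0.999, 0.0, -0.001]
contact_force: [0.6, -0.4, 0.5]
opening: 0.999
finger_force: 0.0
```

Emit:
send_rows(rows="0 0 0 0;0 0 0 0;0 0 0 0;0 0 0 0;0 0 0 0;0 0 0 0;0 0 0 0;0 0 0 0", jaw=1, force=40)

```text
clock: 2.73
tool_pos: [0.5847, 0.1288, 0.0758]
eef_rot: [0.036, 0.999, 0.0, 0.0]
contact_force: [-0.2, 0.5, -0.9]
opening: 0.422
finger_force: 0.0
```

```bash
python3 plan.py 584.6 127 75 85.7
```

```text
t 2.7333 pos [0.5847 0.1288 0.0758] yaw 85.88 tilt [ 0.e+00  1.e-04 -1.e+00] F [-0.21  0.51 -0.86]
row [-0.0003 -0.0059  0.0025] 0.0005
```

Emit:
send_rows(rows="0 0 0 0;0 0 0 0;0 0 0 0;0 0 0 0;0 0 0 0")

```text
clock: 3.15
tool_pos: [0.5847, 0.129, 0.0757]
eef_rot: [0.036, 0.999, 0.0, 0.0]
contact_force: [0.8, 0.6, -0.7]
opening: 0.313
finger_force: 40.0
```

```bash
python3 plan.py 584.6 127 75 85.7
```

```text
t 3.15 pos [0.5847 0.129  0.0757] yaw 85.9 tilt [ 1.e-04  3.e-04 -1.e+00] F [ 0.75  0.57 -0.66]
row [-0.0002 -0.0067  0.0024] 0.0006
```

Emit:
send_rows(rows="0 0 -0.06 0;0 0 -0.12 0;0 0 -0.18 0;0 0 -0.18 0;-0.012 -0.108 -0.18 -0.0012;-0.024 -0.216 -0.18 -0.0025;-0.024 -0.216 -0.18 -0.0025;-0.024 -0.216 -0.18 -0.0025;-0.024 -0.216 -0.18 -0.0025")

```text
clock: 3.9
tool_pos: [0.5866, 0.0637, 0.1287]
eef_rot: [0.028, 1.0, 0.0, -0.001]
contact_force: [1.1, 1.6, -2.4]
opening: 0.314
finger_force: 40.0
```

```bash
python3 plan.py 587.3 63.9 108 86.8
```

```text
t 3.9 pos [0.5866 0.0637 0.1287] yaw 86.75 tilt [-1.4e-03  5.0e-04 -1.0e+00] F [ 1.07  1.55 -2.43]
row [-0.0023  0.0007  0.0692] -0.0001
```

Emit:
send_rows(rows="0 0 0.035 0;0 0 0.068 0;0 0 0.068 0;0 0 0.068 0")

```text
clock: 4.23
tool_pos: [0.5862, 0.0644, 0.108]
eef_rot: [0.027, 1.0, -0.0, -0.001]
contact_force: [-0.2, 0.0, -2.4]
opening: 0.313
finger_force: 40.0
```

Emit:
send_rows(rows="0 0 0.005 0;0 0 0.01 0;0 0 0.01 0;0 0 0.01 0")

```text
clock: 4.57
tool_pos: [0.5873, 0.0638, 0.1064]
eef_rot: [0.028, 1.0, 0.0, 0.0]
contact_force: [-0.2, -0.2, -2.6]
opening: 0.312
finger_force: 40.0
```

Emit:
send_rows(rows="0 0 0.005 0;0 0 0.008 0;0 0 0.008 0;0 0 0.008 0")

```text
clock: 4.9
tool_pos: [0.5875, 0.0637, 0.1044]
eef_rot: [0.028, 1.0, 0.0, 0.0]
contact_force: [-0.4, -0.0, 1.9]
opening: 0.315
finger_force: 40.0
```

Emit:
send_rows(rows="0 -0.02 0 0;0 -0.045 0 0;0 -0.07 0 0;0 -0.095 0 0;0 -0.12 0 0;0 -0.145 0 0;0 -0.17 0 0")

```text
clock: 5.48
tool_pos: [0.5844, 0.012, 0.104]
eef_rot: [0.028, 1.0, 0.0, 0.0]
contact_force: [-0.7, 2.8, 1.7]
opening: 0.317
finger_force: 40.0
```

```bash
python3 plan.py 581.6 -37 104.4 86.8
```

```text
t 5.4833 pos [0.5844 0.012  0.104 ] yaw 86.77 tilt [ 4.e-04  4.e-04 -1.e+00] F [-0.69  2.76  1.66]
row [ 1.000e-04 -1.636e-01 -1.400e-03] -0.0001
```

Emit:
send_rows(rows="0 -0.025 0 0;0 -0.05 0 0;0 -0.075 0 0;0 -0.1 0 0;0 -0.125 0 0;0 -0.15 0 0;0 -0.175 0 0")

```text
clock: 6.07
tool_pos: [0.5813, -0.0403, 0.1039]
eef_rot: [0.028, 1.0, 0.0, -0.0]
contact_force: [0.3, 2.3, 1.9]
opening: 0.318
finger_force: 40.0
```

Emit:
send_rows(rows="0 -0.025 0 0;0 -0.05 0 0;0 -0.075 0 0;0 -0.1 0 0;0 -0.125 0 0;0 -0.15 0 0;0 -0.175 0 0")

```text
clock: 6.65
tool_pos: [0.5783, -0.0928, 0.1039]
eef_rot: [0.028, 1.0, 0.0, -0.0]
contact_force: [0.2, 3.1, 2.3]
opening: 0.316
finger_force: 40.0
```

```bash
python3 plan.py 581.6 -37 104.4 86.8;python3 - <<'E'
from plant import eyes
import numpy as np,cv2
p,d=eyes.snapshot('top');q,d=eyes.snapshot('scene')
cv2.imwrite("pics/m2.png",np.hstack([cv2.resize(p[160:300,220:460],(400,233)),cv2.resize(q[160:320,200:440],(400,267))[:233]])[:,:,::-1])
E
```

```text
t 6.65 pos [ 0.5783 -0.0928  0.1039] yaw 86.79 tilt [-2.e-04  0.e+00 -1.e+00] F [0.2  3.08 2.3 ]
row [-0.0007  0.1864 -0.0017] -0.0
```

View pics/m2.png

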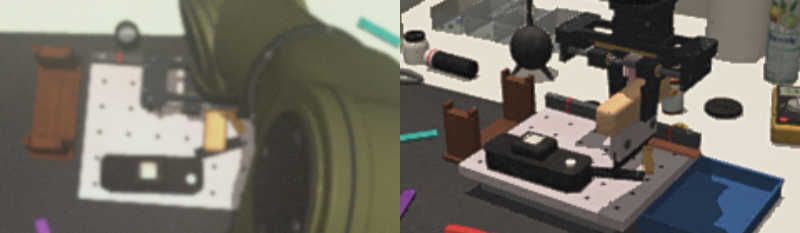

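The crops show the scraper at mid-plate with the brass and copper ahead of it. The black strip lies near the lip's near end, at crop px (220,148) on the left and (615,173) on the right, so it may be slipping round that end. I'll look closer.

```bash
python3 - <<'E'
from h import *
from plant import eyes
n='scene'; c=eyes.calibration(n);p,d=eyes.snapshot(n)
D=dict(p=p,d=d,T=c["world_from_camera"],f=240/np.tan(np.radians(c["fov_y"]/2)),cx=c["cx"],cy=c["cy"])
P=pts(D); cv2.imwrite("pics/s3.png",cv2.resize(p[215:295,290:390],(800,640),interpolation=cv2.INTER_CUBIC)[:600,:,::-1])
def st(xy):
    a=np.radians(-3.2); r=np.atleast_2d(xy)*1000-[547.5,-39]; return np.round(np.c_[r@[np.cos(a),np.sin(a)],r@[-np.sin(a),np.cos(a)]],1)
V=p.max(2); z=P[...,2]; v,u=np.mgrid[0:480,0:640]
for (a,b) in [(317,262),(325,264),(335,265),(343,266),(328,258),(340,253),(350,255),(347,262)]:
    print((a,b),p[b,a],round(float(z[b,a]),4),st(ray(D,(a,b),.051)),st(P[b,a,:2]))
E
```

```text
(317, 262) [33 33 29] 0.5473 [[-30.1 -38.4]] [[-727.5 -483.6]]
(325, 264) [39 40 38] 0.0506 [[-28.3 -56.3]] [[-27.7 -56. ]]
(335, 265) [39 38 36] 0.051 [[-21.  -75.4]] [[-21.1 -75.4]]
(343, 266) [32 32 32] 0.051 [[-15.9 -90.9]] [[-15.9 -90.9]]
(328, 258) [44 41 40] 0.0554 [[ -4.7 -49.1]] [[-11.2 -53. ]]
(340, 253) [54 52 50] 0.0463 [[ 26.1 -59.8]] [[ 33.3 -55.8]]
(350, 255) [109  83  47] 0.0499 [[ 29.8 -81.7]] [[ 31.5 -80.7]]
(347, 262) [100  77  44] 0.0511 [[  1.8 -90.1]] [[  1.7 -90.2]]
```

View pics/s3.png

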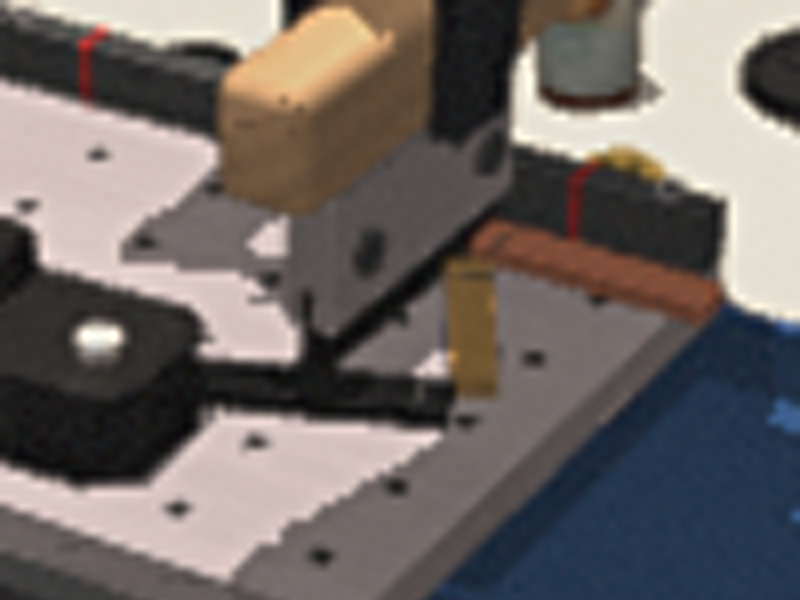

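The black strip lies obliquely along the lip's near end and touches the cover's corner, while brass and copper are ahead of the lip. I'll finish this pass for those two, then fetch black separately.

Emit:
send_rows(rows="0 -0.025 0 0;0 -0.05 0 0;0 -0.075 0 0;0 -0.1 0 0;0 -0.125 0 0;0 -0.15 0 0")

```text
clock: 7.3
tool_pos: [0.5758, -0.1377, 0.1039]
eef_rot: [0.028, 1.0, 0.0, -0.0]
contact_force: [0.9, 3.4, 2.3]
opening: 0.316
finger_force: 40.0
```

Emit:
send_rows(rows="0 -0.025 0 0;0 -0.06 0 0;0 -0.1 0 0;0 -0.14 0 0;0 -0.14 0 0;0 -0.14 0 0")

```text
clock: 7.8
tool_pos: [0.5723, -0.1816, 0.1031]
eef_rot: [0.03, 1.0, -0.001, -0.001]
contact_force: [0.3, 0.5, -2.1]
opening: 0.314
finger_force: 40.0
```

```bash
cat >> h.py <<'E'
def snap(n):
    from plant import eyes
    c=eyes.calibration(n);p,d=eyes.snapshot(n)
    D=dict(p=p,d=d,T=c["world_from_camera"],f=240/np.tan(np.radians(c["fov_y"]/2)),cx=c["cx"],cy=c["cy"]); D['P']=pts(D); return D
A=np.radians(-3.2)
def st(xy):
    r=np.atleast_2d(xy)*1000-[547.5,-39]; return np.round(np.c_[r@[np.cos(A),np.sin(A)],r@[-np.sin(A),np.cos(A)]],1)
def wd(x,y): return np.round([547.5+x*np.cos(A)-y*np.sin(A),-39+x*np.sin(A)+y*np.cos(A)],1)
E
python3 plan.py 581.6 -37 104.4 86.8;python3 - <<'E'
from h import *
D=snap('scene'); cv2.imwrite("pics/s4.png",cv2.resize(D['p'][205:325,280:440],(800,600),interpolation=cv2.INTER_CUBIC)[:,:,::-1])
E
```

```text
t 7.8 pos [ 0.5723 -0.1816  0.1031] yaw 86.59 tilt [-0.0022 -0.0016 -1.    ] F [ 0.31  0.51 -2.11]
row [-0.0024  0.483  -0.005 ] -0.0006
```

View pics/s4.png

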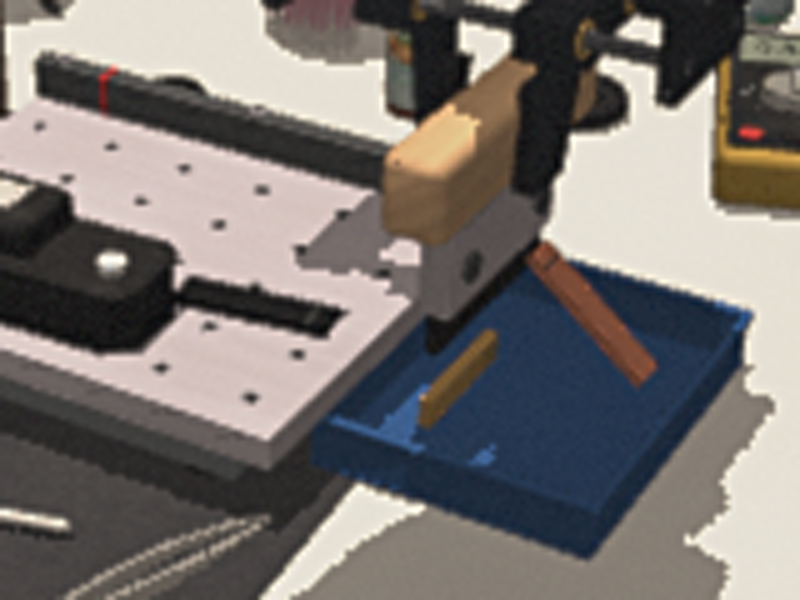

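Brass and copper are in the tray. Black stays on the plate, at crop px (180,285)–(340,320), with its +y end behind the cover's corner. I'll raise the scraper and measure black.

Emit:
send_rows(rows="0 0 -0.1 0;0 0 -0.2 0;0 0 -0.2 0;0 0 -0.2 0")

```text
clock: 8.18
tool_pos: [0.5746, -0.1784, 0.1652]
eef_rot: [0.028, 1.0, -0.0, 0.002]
contact_force: [-1.2, -0.2, -3.3]
opening: 0.314
finger_force: 40.0
```

```bash
python3 plan.py 581.6 -37 104.4 86.8;python3 - <<'E'
from h import *
D=snap('scene'); V=D['p'].max(2); z=D['P'][...,2]
v,u=np.mgrid[0:480,0:640]
m=(V<75)&(z>.048)&(z<.0535)&(u>310)&(u<352)&(v>255)&(v<275)
m=big(m); vv,uu=np.nonzero(m); xy=ray(D,np.c_[uu,vv],.051); s=st(xy); print(m.sum(),rect(s/1000)); 
print("ext",s.min(0),s.max(0)); print(cv2.boxPoints(cv2.minAreaRect(s.astype(np.float32))))
m=(V<90)&(z>.066)&(z<.08)&(u>240)&(u<330)&(v>225)&(v<275); m=big(m);vv,uu=np.nonzero(m); s=st(D['P'][m][:,:2]);print("cover",m.sum(),rect(s/1000),s.min(0),s.max(0))
D=snap('wrist'); np.savez('pics/w5.npz',**{k:D[k] for k in('p','d','T','f','cx','cy')}); cv2.imwrite('pics/w5.png',D['p'][:,:,::-1])
E
```

```text
t 8.1833 pos [ 0.5746 -0.1784  0.1652] yaw 86.84 tilt [ 3.1e-03 -4.0e-04 -1.0e+00] F [-1.18 -0.16 -3.33]
row [0.0034 0.4721 0.2026] 0.0001
163 (array([-27.7, -69.3]), array([20.9, 66.1]), 7.53)
ext [ -41.1 -101.7] [-13.8 -36.3]
[[ -42.350346  -37.89204 ]
 [ -33.691208 -103.42064 ]
 [ -12.956837 -100.68074 ]
 [ -21.615974  -35.152145]]
cover 756 (array([-63.6,  26.1]), array([ 51.6, 138.9]), 3.04) [-90.8 -43.4] [-35.3  95.9]
```

View pics/w5.png

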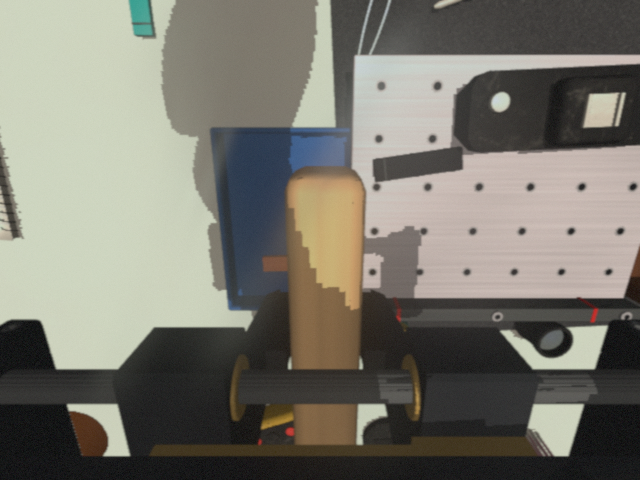

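The wrist view from over the tray shows black at px (373–463, 148–180), its +y end just off the cover's far-left corner at (465,150). The cover spans u≥455, v 68–152.

```bash
python3 - <<'E'
from h import *
D=load('pics/w5.npz'); P=D['P']=pts(D); z=P[...,2]; V=D['p'].max(2); v,u=np.mgrid[0:480,0:640]
m=big((V<75)&(z>.0475)&(z<.056)&(u>360)&(u<475)&(v>138)&(v<195)); vv,uu=np.nonzero(m); s=st(ray(D,np.c_[uu,vv],.051)); print(m.sum(),cv2.minAreaRect(s.astype(np.float32))); print(np.round(cv2.boxPoints(cv2.minAreaRect(s.astype(np.float32))),1))
m=big((z>.06)&(z<.1)&(u>440)&(v>50)&(v<165))
for c in list(range(452,475,4))+list(range(480,640,25)):
    k=np.nonzero(m[:,c])[0]
    if len(k): print(c,st(ray(D,(c,k.max()),.073))[0],st(ray(D,(c,k.min()),.073))[0])
print("lift targets",wd(17,-30),wd(-10,-50))
E
```

```text
865 ((-27.782590866088867, -59.01976776123047), (15.803484916687012, 41.92194747924805), 7.9189043045043945)
[[-38.5 -39.3]
 [-32.7 -80.9]
 [-17.1 -78.7]
 [-22.8 -37.2]]
460 [-50.7 -49.9] [-51.3 -50. ]
464 [-44.3 -46.5] [-72.5 -50.1]
468 [-41.8 -43.4] [-75.5 -47.9]
472 [-38.5 -40.3] [-77.8 -45.7]
480 [-35.9 -34.6] [-83.  -41.4]
505 [-37.2 -17.9] [-85.8 -26.1]
530 [-37.9  -1.2] [-86.4 -10.5]
555 [-38.5  15.5] [-86.9   5.1]
580 [-39.2  32.1] [-87.5  20.6]
605 [-39.8  48.7] [-88.6  36. ]
630 [-40.5  65.3] [-89.2  51.4]
lift targets [562.8 -69.9] [534.7 -88.4]
```

Emit:
send_rows(rows="0.031 0.186 0 0;0.063 0.372 0 0;0.063 0.372 0 0;0.063 0.372 0 0;0.063 0.372 0 0;0.063 0.372 0 0;0.063 0.372 0 0")

```text
clock: 8.87
tool_pos: [0.5604, -0.0683, 0.163]
eef_rot: [0.029, 1.0, -0.001, -0.001]
contact_force: [-0.4, -0.5, -3.1]
opening: 0.317
finger_force: 40.0
```

```bash
python3 plan.py 562 -65.9 107 86.8
```

```text
t 8.8667 pos [ 0.5604 -0.0683  0.163 ] yaw 86.66 tilt [-0.0018 -0.0013 -1.    ] F [-0.44 -0.47 -3.06]
row [-0.0052  0.0086  0.1866] -0.0004
```

Emit:
send_rows(rows="-0.003 0.004 0.05 0;-0.003 0.004 0.1 0;-0.003 0.004 0.1 0;-0.003 0.004 0.1 0;-0.003 0.004 0.1 0")

```text
clock: 9.28
tool_pos: [0.5622, -0.0662, 0.1342]
eef_rot: [0.029, 1.0, -0.0, 0.0]
contact_force: [-0.1, -0.8, -2.0]
opening: 0.317
finger_force: 40.0
```

```bash
python3 plan.py 562 -65.9 107 86.8
```

```text
t 9.2833 pos [ 0.5622 -0.0662  0.1342] yaw 86.71 tilt [ 4.e-04 -2.e-04 -1.e+00] F [-0.07 -0.82 -2.02]
row [0.0007 0.0009 0.0907] -0.0003
```

Emit:
send_rows(rows="0 0.001 0.05 0;0 0.001 0.09 0;0 0.001 0.095 0;0 0.001 0.1 0;0 0.001 0.1 0;0 0.001 0.1 0;0 0.001 0.1 0")

```text
clock: 9.87
tool_pos: [0.5621, -0.0652, 0.1047]
eef_rot: [0.028, 1.0, -0.0, 0.0]
contact_force: [-1.3, 0.1, 1.4]
opening: 0.31
finger_force: 40.0
```

Emit:
send_rows(rows="0 -0.02 0 0;0 -0.04 0 0;0 -0.06 0 0;0 -0.08 0 0;0 -0.09 0 0;0 -0.09 0 0")

```text
clock: 10.37
tool_pos: [0.5609, -0.0934, 0.1041]
eef_rot: [0.029, 1.0, -0.0, 0.001]
contact_force: [0.2, -0.0, 2.9]
opening: 0.316
finger_force: 40.0
```

```bash
python3 plan.py 562 -65.9 107 86.8; python3 - <<'E'
from h import *
D=snap('scene'); cv2.imwrite("pics/s6.png",cv2.resize(D['p'][205:325,280:440],(800,600),interpolation=cv2.INTER_CUBIC)[:,:,::-1])
V=D['p'].max(2); z=D['P'][...,2]
v,u=np.mgrid[0:480,0:640]
m=(V<75)&(z>.048)&(z<.0535)&(u>310)&(u<365)&(v>255)&(v<280)
m=big(m); vv,uu=np.nonzero(m); s=st(ray(D,np.c_[uu,vv],.051)); print(m.sum(),cv2.minAreaRect(s.astype(np.float32)),s.min(0),s.max(0))
E
```

```text
t 10.3667 pos [ 0.5609 -0.0934  0.1041] yaw 86.69 tilt [ 1.1e-03 -6.0e-04 -1.0e+00] F [ 0.23 -0.02  2.93]
row [ 0.0016  0.0918 -0.0098] -0.0003
199 ((-26.59885025024414, -83.74903869628906), (80.19465637207031, 45.82810974121094), 66.5424575805664) [ -42.4 -123.9] [  9.9 -50.8]
```

View pics/s6.png

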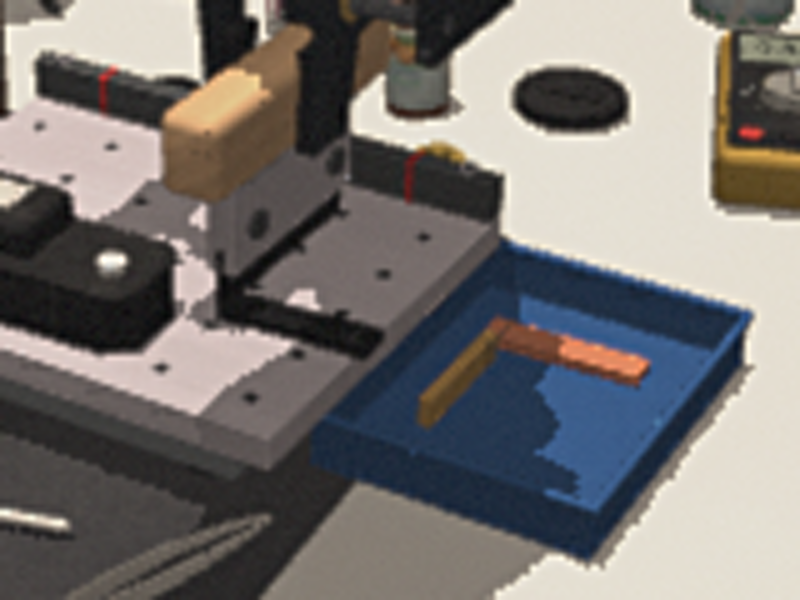

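Black is now pushed squarely by its end, lying at crop px (225,290)–(380,345); copper and brass are flat in the tray. I'll push on, shift the lip outward once it is clear of the cover, then finish.

Emit:
send_rows(rows="0 -0.02 0 0;0 -0.04 0 0;0 -0.05 0 0;0 -0.05 0 0;0 -0.05 -0.02 0;0 -0.05 -0.04 0;0.03 -0.05 -0.04 0;0.06 -0.05 -0.04 0;0.06 -0.05 -0.04 0;0.06 -0.05 -0.04 0")

```text
clock: 11.25
tool_pos: [0.541, -0.1064, 0.116]
eef_rot: [0.028, 1.0, -0.0, -0.001]
contact_force: [0.4, 0.1, -2.7]
opening: 0.315
finger_force: 40.0
```

```bash
python3 plan.py 562 -65.9 104.1 86.8; python3 - <<'E'
from h import *
D=snap('scene'); V=D['p'].max(2); z=D['P'][...,2]
v,u=np.mgrid[0:480,0:640]
m=(V<75)&(z>.048)&(z<.0535)&(u>310)&(u<365)&(v>255)&(v<280)
m=big(m); vv,uu=np.nonzero(m); s=st(ray(D,np.c_[uu,vv],.051)); print(m.sum(),cv2.minAreaRect(s.astype(np.float32)),s.min(0),s.max(0))
E
```

```text
t 11.25 pos [ 0.541  -0.1064  0.116 ] yaw 86.78 tilt [-1.3e-03 -7.0e-04 -1.0e+00] F [ 0.39  0.11 -2.69]
row [-0.0624  0.1389  0.0394] -0.0
183 ((-32.464813232421875, -104.05120849609375), (20.870084762573242, 66.12413787841797), 0.1326293647289276) [ -42.9 -137.1] [-22. -71.]
```

Emit:
send_rows(rows="0 0 0.02 0;0 0 0.038 0;0 -0.02 0.038 0;0 -0.05 0.038 0;0 -0.08 0.038 0;0 -0.11 0.038 0;0 -0.14 0.038 0;0 -0.18 0.038 0;0 -0.23 0.038 0;0 -0.25 0.038 0")

```text
clock: 12.13
tool_pos: [0.5357, -0.1857, 0.1039]
eef_rot: [0.03, 1.0, -0.002, -0.001]
contact_force: [-0.8, -0.0, -2.9]
opening: 0.314
finger_force: 40.0
```

Emit:
send_rows(rows="0 0 -0.1 0;0 0 -0.2 0;0 0 -0.2 0")

```text
clock: 12.38
tool_pos: [0.5398, -0.1826, 0.1687]
eef_rot: [0.029, 1.0, -0.001, 0.004]
contact_force: [0.9, 0.0, -2.0]
opening: 0.316
finger_force: 40.0
```

```bash
python3 plan.py 584.7 129 136 85.9; python3 - <<'E'
from h import *
D=snap('scene'); cv2.imwrite("pics/s7.png",cv2.resize(D['p'][205:325,280:440],(640,480),interpolation=cv2.INTER_CUBIC)[:,:,::-1])
E
```

```text
t 12.3833 pos [ 0.5398 -0.1826  0.1687] yaw 86.67 tilt [ 0.0072 -0.0022 -1.    ] F [ 0.89  0.01 -2.01]
row [-0.0883  1.0459  0.1077] 0.0021
```

View pics/s7.png

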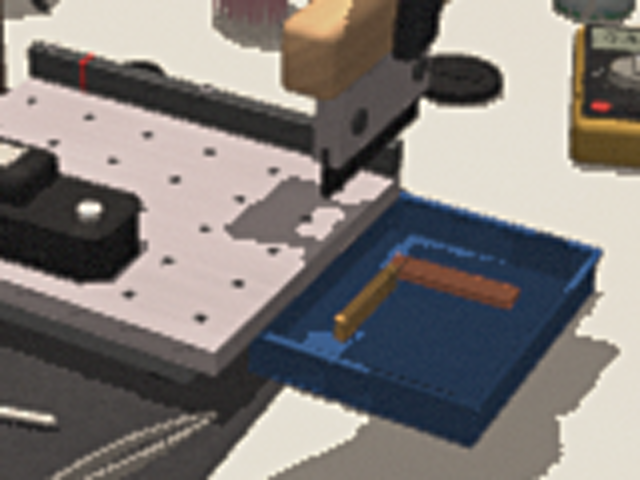

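Emit:
send_rows(rows="-0.02 0.13 0 0;-0.04 0.26 0 0;-0.06 0.39 0 0;-0.08 0.52 0 0.001;-0.088 0.65 0 0.002;-0.088 0.78 0 0.002;-0.088 0.9 0 0.002;-0.088 0.98 0 0.002;-0.088 0.98 0 0.002;-0.088 0.98 0 0.002")

```text
clock: 13.27
tool_pos: [0.5791, 0.1126, 0.1631]
eef_rot: [0.032, 0.999, -0.0, -0.001]
contact_force: [0.5, -0.4, -2.3]
opening: 0.313
finger_force: 40.0
```

Emit:
send_rows(rows="0 0 0 0;0 0 0 0;0 0 0 0")

```text
clock: 13.52
tool_pos: [0.5801, 0.1089, 0.164]
eef_rot: [0.036, 0.999, -0.001, -0.0]
contact_force: [-0.2, -0.3, -2.2]
opening: 0.315
finger_force: 40.0
```

```bash
python3 plan.py 584.7 129 136 85.9; python3 - <<'E'
from h import *
D=snap('top'); cv2.imwrite("pics/t8.png",cv2.resize(D['p'][170:300,225:445],(792,468),interpolation=cv2.INTER_CUBIC)[:,:,::-1])
np.savez('pics/t8.npz',**{k:D[k] for k in('p','d','T','f','cx','cy')})
E
```

```text
t 13.5167 pos [0.5801 0.1089 0.164 ] yaw 85.91 tilt [-0.001  -0.0016 -1.    ] F [-0.2  -0.34 -2.23]
row [-0.0106  0.068   0.0931] 0.0
```

View pics/t8.png

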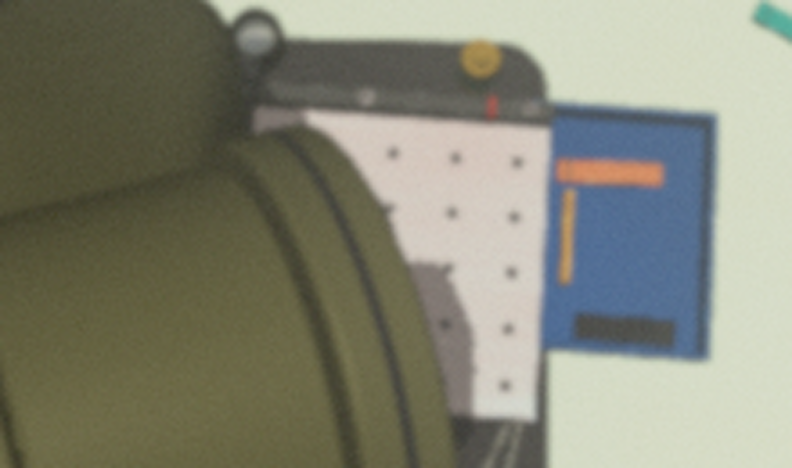

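All three strips lie in the tray: copper (610,172), brass (567,235) and black (625,330). Now the scraper goes back in its rest.

Emit:
send_rows(rows="-0.011 0.034 0 0;-0.011 0.068 0 0;-0.011 0.068 0.05 0;-0.011 0.068 0.093 0;-0.011 0.068 0.093 0;-0.011 0.068 0.093 0;-0.011 0.068 0.093 0")

```text
clock: 14.15
tool_pos: [0.5854, 0.1323, 0.1372]
eef_rot: [0.034, 0.999, 0.0, 0.0]
contact_force: [0.1, -0.1, -2.4]
opening: 0.314
finger_force: 40.0
```

```bash
python3 plan.py 584.7 129 75.5 85.9
```

```text
t 14.15 pos [0.5854 0.1323 0.1372] yaw 86.1 tilt [ 9.e-04  8.e-04 -1.e+00] F [ 0.05 -0.12 -2.42]
row [ 0.0016 -0.0111  0.2057] 0.0005
```

Emit:
send_rows(rows="0 -0.006 0.06 0;0 -0.006 0.12 0;0 -0.006 0.14 0;0 -0.006 0.14 0;0 -0.006 0.14 0;0 -0.006 0.14 0;0 -0.006 0.14 0")

```text
clock: 14.73
tool_pos: [0.5856, 0.13, 0.0958]
eef_rot: [0.034, 0.999, 0.0, 0.001]
contact_force: [-0.5, 0.5, -2.4]
opening: 0.312
finger_force: 40.0
```

```bash
python3 plan.py 584.7 129 75.5 85.9
```

```text
t 14.7333 pos [0.5856 0.13   0.0958] yaw 86.06 tilt [ 2.1e-03  8.0e-04 -1.0e+00] F [-0.47  0.5  -2.36]
row [ 0.003  -0.0035  0.0677] 0.0005
```

Emit:
send_rows(rows="0.002 -0.003 0.025 0.0005;0.002 -0.003 0.045 0.0005;0.002 -0.003 0.06 0.0005;0.002 -0.003 0.067 0.0005;0.002 -0.003 0.067 0.0005;0.002 -0.003 0.067 0.0005")

```text
clock: 15.23
tool_pos: [0.584, 0.129, 0.0756]
eef_rot: [0.036, 0.999, -0.0, 0.0]
contact_force: [-2.5, -0.9, 9.9]
opening: 0.315
finger_force: 40.0
```

```bash
python3 plan.py 584.7 129 75.5 85.9
```

```text
t 15.2333 pos [0.584  0.129  0.0756] yaw 85.92 tilt [ 3.e-04 -1.e-04 -1.e+00] F [-2.54 -0.95  9.94]
row [-0.0023  0.      0.0003] 0.0
```

Emit:
send_rows(rows="0 0 -0.002 0;0 0 -0.003 0;0 0 -0.003 0;0 0 -0.003 0;0 0 -0.003 0;0 0 -0.003 0;0 0 -0.003 0;0 0 -0.003 0;0 0 -0.003 0", jaw=-1)

```text
clock: 15.98
tool_pos: [0.5841, 0.1287, 0.0754]
eef_rot: [0.036, 0.999, 0.0, -0.0]
contact_force: [0.1, 0.1, -0.4]
opening: 0.971
finger_force: 0.0
```

Emit:
send_rows(rows="0 0 -0.1 0;0 0 -0.2 0;0 0 -0.3 0;0 0 -0.4 0;0 0 -0.5 0;0 0 -0.5 0;0 0 -0.5 0;0 0 -0.5 0")

```text
clock: 16.65
tool_pos: [0.5837, 0.1283, 0.2249]
eef_rot: [0.036, 0.999, -0.0, -0.0]
contact_force: [0.0, 0.1, -0.1]
opening: 0.999
finger_force: 0.0
```

```bash
python3 - <<'E'
from h import *
D=snap('wrist'); z=D['P'][...,2]; v,u=np.mgrid[0:480,0:640]
def box(a,b,c,d): return (u>=a)&(u<=c)&(v>=b)&(v<=d)
show("bar",D,(z>.104)&(z<.12)&box(290,130,375,340),.112)
m=big((z>.062)&(z<.1)&box(0,70,290,200)); vv,uu=np.nonzero(m&(z<.08))
s=st(ray(D,np.c_[uu,vv],.073)); print("cover stage",m.sum(),cv2.minAreaRect(s.astype(np.float32)),s.min(0),s.max(0))
r=cv2.minAreaRect(s.astype(np.float32))[0]; print("world",wd(*r))
E
python3 plan.py 487 -9 200 -1
```

```text
bar 5696 z med 0.1114 [583.7 127.2] [ 27.3 140.7] 85.9
cover stage 10442 ((-63.643310546875, 25.124317169189453), (50.03506088256836, 139.99057006835938), 2.485954761505127) [-91.  -45.3] [-36.4  95.5]
world [485.4 -10.4]
t 16.7 pos [0.5833 0.1282 0.2243] yaw 85.89 tilt [-2.2e-03 -9.0e-04 -1.0e+00] F [-0.51 -0.21 -0.62]
row [ 0.2873 -0.4792  0.082 ] 0.2414
```

Emit:
send_rows(rows="0.07 -0.12 0 0.0199;0.14 -0.24 0.02 0.0398;0.22 -0.36 0.05 0.0597;0.2925 -0.484 0.1 0.0795;0.2925 -0.484 0.1 0.0994;0.2925 -0.484 0.1 0.1193;0.2925 -0.484 0.1 0.139;0.2925 -0.484 0.1 0.159;0.2925 -0.484 0.1 0.179;0.2925 -0.484 0.1 0.199")

```text
clock: 17.53
tool_pos: [0.4852, -0.0099, 0.1942]
eef_rot: [0.616, 0.788, -0.001, -0.001]
contact_force: [-0.6, -0.3, -0.9]
opening: 1.004
finger_force: 0.0
```

Emit:
send_rows(rows="0 0 0.05 0.0199;0 0 0.1 0.0416;0 0 0.15 0.0416;0 0 0.15 0.0416;0 0 0.15 0.0416;0 0 0.15 0.0416;0 0 0.15 0.0416")

```text
clock: 18.12
tool_pos: [0.4865, -0.0099, 0.1509]
eef_rot: [0.711, 0.703, 0.0, 0.0]
contact_force: [0.8, 0.8, -0.6]
opening: 0.998
finger_force: 0.0
```

```bash
python3 plan.py 485.4 -10.4 51 -0.7; python3 -c "
from plant import sensors;print(sensors.get_state()['q'])"
```

```text
t 18.1167 pos [ 0.4865 -0.0099  0.1509] yaw -0.59 tilt [ 7.e-04  2.e-04 -1.e+00] F [ 0.85  0.79 -0.56]
row [-0.0019 -0.0039  0.3329] 0.0003
[-0.0944962   0.65990715  0.03208776  2.06803787 -0.04926042  0.41361602
 -0.03442503]
```

Emit:
send_rows(rows="-0.001 -0.003 0.1 0;-0.001 -0.003 0.2 0;-0.001 -0.003 0.28 0;-0.001 -0.003 0.32 0;-0.001 -0.003 0.333 0;-0.001 -0.003 0.333 0;-0.001 -0.003 0.333 0")

```text
clock: 18.7
tool_pos: [0.4859, -0.0102, 0.0513]
eef_rot: [0.711, 0.703, 0.001, 0.0]
contact_force: [-0.2, -0.8, 0.3]
opening: 1.002
finger_force: 0.0
```

Emit:
send_rows(rows="0 0 0 0;0 0 0 0;0 0 0 0;0 0 0 0;0 0 0 0;0 0 0 0;0 0 0 0;0 0 0 0", jaw=1, force=12)

```text
clock: 19.37
tool_pos: [0.4856, -0.0101, 0.0507]
eef_rot: [0.711, 0.703, 0.0, 0.0]
contact_force: [0.1, -0.7, 2.6]
opening: 0.562
finger_force: 12.0
```

```bash
python3 plan.py 485.4 -10.4 51 -0.7; python3 -c "
from h import *; print(wd(40,0),wd(42,0))"
```

```text
t 19.3667 pos [ 0.4856 -0.0101  0.0507] yaw -0.61 tilt [ 6.e-04  1.e-04 -1.e+00] F [ 0.06 -0.68  2.61]
row [-0.0011 -0.0006 -0.001 ] 0.0002
[587.4 -41.2] [589.4 -41.3]
```

Emit:
send_rows(rows="0 0 -0.013 0;0 0 -0.013 0;-0.02 0.06 -0.013 0.002;-0.04 0.12 -0.013 0.004;-0.06 0.18 -0.013 0.006;-0.08 0.24 -0.013 0.0072;-0.0977 0.287 -0.013 0.0072;-0.0977 0.287 -0.013 0.0072;-0.0977 0.287 -0.013 0.0072;-0.0977 0.287 -0.013 0.0072", force=20)

```text
clock: 20.2
tool_pos: [0.5694, -0.0398, 0.0541]
eef_rot: [0.726, 0.687, -0.001, -0.001]
contact_force: [-0.2, -0.4, -0.4]
opening: 0.561
finger_force: 20.0
```

```bash
python3 plan.py 571.5 -40.3 51 -3.2; python3 - <<'E'
from h import *
D=snap('scene'); z=D['P'][...,2]
s=st(D['P'][...,:2].reshape(-1,2)).reshape(480,640,2); m=(D['p'].max(2)<90)&(z>.066)&(z<.078)&(abs(s[...,0]-20)<50)&(abs(s[...,1])<95); m=big(m); q=s[m]
print(m.sum(),cv2.minAreaRect(q.astype(np.float32)),q.min(0),q.max(0))
E
```

```text
t 20.2 pos [ 0.5694 -0.0398  0.0541] yaw -3.18 tilt [-2.6e-03  5.0e-04 -1.0e+00] F [-0.24 -0.38 -0.41]
row [-0.0011  0.0072  0.0102] 0.0001
554 ((17.005176544189453, -1.6333236694335938), (73.19112396240234, 137.98135375976562), 16.124101638793945) [-20.  -68.8] [57.2 65.7]
```

Emit:
send_rows(rows="0 0 0.005 0;0 0 0.012 0;0 0 0.012 0;0 0 0.012 0")

```text
clock: 20.58
tool_pos: [0.5705, -0.04, 0.0507]
eef_rot: [0.726, 0.687, -0.0, -0.0]
contact_force: [-0.9, 0.1, 0.6]
opening: 0.563
finger_force: 20.0
```

Emit:
send_rows(rows="0 0 0 0;0 0 0 0;0 0 0 0;0 0 0 0;0 0 0 0;0 0 0 0", jaw=-0.7)

```text
clock: 21.08
tool_pos: [0.5711, -0.0404, 0.0508]
eef_rot: [0.727, 0.687, 0.0, 0.0]
contact_force: [-0.5, -0.6, -0.2]
opening: 0.848
finger_force: 0.0
```

Emit:
send_rows(rows="0 0 -0.06 0;0 0 -0.12 0;0 0 -0.24 0;0 0 -0.35 0;0 0 -0.35 0;0 0 -0.35 0")

```text
clock: 21.58
tool_pos: [0.5724, -0.0404, 0.1577]
eef_rot: [0.727, 0.687, 0.002, 0.001]
contact_force: [-0.1, 0.3, -0.4]
opening: 0.848
finger_force: 0.0
```

```bash
python3 plan.py 480 -36 150 86.8; python3 - <<'E'
from h import *
D=snap('wrist'); z=D['P'][...,2]
s=st(D['P'][...,:2].reshape(-1,2)).reshape(480,640,2)
m=(D['p'].max(2)<110)&(z>.062)&(z<.1)&(s[...,0]<75)&(s[...,0]>-60)&(abs(s[...,1])<110); m=big(m); q=s[m]
print("cover",m.sum(),cv2.minAreaRect(q.astype(np.float32)),q.min(0),q.max(0))
print(wd(-60,0),wd(62,0))
E
```

```text
t 21.5833 pos [ 0.5724 -0.0404  0.1577] yaw -3.21 tilt [ 0.0044 -0.     -1.    ] F [-0.11  0.34 -0.41]
row [-0.0025 -0.3085  0.0242] 0.25
cover 10691 ((21.259950637817383, -1.1677703857421875), (137.70191955566406, 50.33831787109375), 89.40473937988281) [ -4.5 -70. ] [46.1 67.7]
[487.6 -35.7] [609.4 -42.5]
```

Emit:
send_rows(rows="0 -0.05 0 -0.0199;0 -0.1 0 -0.0398;0 -0.15 0 -0.0597;0 -0.2163 0 -0.0795;0 -0.2163 0 -0.0994;0 -0.2163 0 -0.1193;0 -0.2163 0 -0.139;0 -0.2163 0 -0.159;0 -0.2163 0 -0.179;0 -0.2163 0 -0.199")

```text
clock: 22.47
tool_pos: [0.5051, -0.0365, 0.1543]
eef_rot: [0.185, 0.983, 0.0, -0.002]
contact_force: [-0.5, 0.3, 0.1]
opening: 0.853
finger_force: 0.0
```

Emit:
send_rows(rows="0 0 0 -0.0199;0 0 0.05 -0.04;0 0 0.1 -0.051;0 0 0.15 -0.051;0 0 0.15 -0.051;0 0 0.15 -0.051;0 0 0.15 -0.051")

```text
clock: 23.05
tool_pos: [0.506, -0.0365, 0.1106]
eef_rot: [0.029, 1.0, 0.0, -0.0]
contact_force: [0.4, -0.4, 0.6]
opening: 0.85
finger_force: 0.0
```

```bash
python3 plan.py 507.6 -36.8 52 86.8
```

```text
t 23.05 pos [ 0.506  -0.0365  0.1106] yaw 86.68 tilt [-1.e-03  4.e-04 -1.e+00] F [ 0.39 -0.4   0.6 ]
row [-0.0055 -0.0008  0.1954] -0.0003
```

Emit:
send_rows(rows="0 0 0.07 -0.0003;0 0 0.14 -0.0003;0 0 0.19 -0.0003;0 0 0.193 -0.0003;0 0 0.193 -0.0003;0 0 0.193 -0.0003")

```text
clock: 23.55
tool_pos: [0.5069, -0.0365, 0.0539]
eef_rot: [0.028, 1.0, 0.0, 0.001]
contact_force: [0.2, 0.2, -0.3]
opening: 0.852
finger_force: 0.0
```

Emit:
send_rows(rows="-0.03 0 0 0;-0.05 0 0 0;-0.07 0 0 0;-0.09 0 0 0;-0.11 0 0 0;-0.13 0 0 0;-0.15 0 0 0;-0.17 0 0 0;-0.19 0 0 0;-0.2 0 0 0")

```text
clock: 24.38
tool_pos: [0.5674, -0.0401, 0.0529]
eef_rot: [0.028, 1.0, 0.0, 0.0]
contact_force: [-0.1, 0.7, 0.4]
opening: 0.847
finger_force: 0.2
```

```bash
python3 plan.py 574.5 -40.5 52 86.8
```

```text
t 24.3833 pos [ 0.5674 -0.0401  0.0529] yaw 86.78 tilt [ 1.e-03  3.e-04 -1.e+00] F [-0.08  0.71  0.39]
row [-0.0238 -0.0001  0.003 ] -0.0001
```

Slow steps until the fence answers.

Emit:
send_rows(rows="-0.005 0 0 0;-0.01 0 0 0;-0.015 0 0 0;-0.015 0 0 0;-0.015 0 0 0")

```text
clock: 24.8
tool_pos: [0.5708, -0.0403, 0.0529]
eef_rot: [0.028, 1.0, 0.0, 0.0]
contact_force: [-0.4, 0.0, -0.9]
opening: 0.853
finger_force: 0.0
```

Emit:
send_rows(rows="-0.004 0 0 0;-0.008 0 0 0;-0.01 0 0 0;-0.01 0 0 0;-0.01 0 0 0")

```text
clock: 25.22
tool_pos: [0.5739, -0.0405, 0.0529]
eef_rot: [0.028, 1.0, 0.0, 0.0]
contact_force: [0.9, -1.3, -0.7]
opening: 0.847
finger_force: 0.0
```

Emit:
send_rows(rows="-0.004 0 0 0;-0.008 0 0 0;-0.01 0 0 0;-0.01 0 0 0;-0.01 0 0 0")

```text
clock: 25.63
tool_pos: [0.5759, -0.0407, 0.0528]
eef_rot: [0.028, 1.0, -0.0, -0.001]
contact_force: [-2.9, 0.6, 2.6]
opening: 0.85
finger_force: 1.7
```

```bash
python3 - <<'E'
from h import *
D=snap('wrist'); z=D['P'][...,2]; s=st(D['P'][...,:2].reshape(-1,2)).reshape(480,640,2)
m=(D['p'].max(2)<110)&(z>.068)&(z<.1)&(s[...,0]<87)&(s[...,0]>-60)&(abs(s[...,1])<90); m=big(m); q=s[m]
print("cover",m.sum(),cv2.minAreaRect(q.astype(np.float32)),q.min(0),q.max(0))
E
```

```text
cover 10137 ((31.11186408996582, -1.4939613342285156), (109.1013412475586, 31.324462890625), 89.8215103149414) [ 15.3 -56. ] [46.9 53.1]
```

Emit:
send_rows(rows="-0.005 0 0 0;-0.01 0 0 0;-0.01 0 0 0;-0.01 0 0 0;-0.01 0 0 0")

```text
clock: 26.1
tool_pos: [0.5761, -0.0407, 0.0526]
eef_rot: [0.028, 1.0, -0.001, -0.003]
contact_force: [-9.4, 0.2, 6.9]
opening: 0.851
finger_force: 4.7
```

Emit:
send_rows(rows="0.02 0 0 0;0.06 0 0 0;0.15 0 0 0;0.15 0 -0.1 0;0.15 0 -0.22 0;0.3 0 -0.34 0;0.3 0 -0.46 0;0.3 0 -0.5 0;0.3 0 -0.5 0;0.3 0 -0.5 0")

```text
clock: 26.93
tool_pos: [0.4916, -0.0359, 0.204]
eef_rot: [0.028, 1.0, 0.0, 0.003]
contact_force: [1.5, 0.1, -0.2]
opening: 0.847
finger_force: 0.0
```

```bash
python3 - <<'E'
from h import *
D=snap('wrist'); z=D['P'][...,2]; S=st(D['P'][...,:2].reshape(-1,2)).reshape(480,640,2); V=D['p'].max(2)
v,u=np.mgrid[0:480,0:640]
m=(z>.0685)&(z<.1)&(S[...,0]<95)&(S[...,0]>-20)&(abs(S[...,1])<90)&(V<120); m=big(m); q=st(ray(D,np.c_[u[m],v[m]],.073))
print("cover",m.sum(),cv2.minAreaRect(q.astype(np.float32)),q.min(0),q.max(0))
e=[]
for c in range(u[m].min()+25,u[m].max()-25,4):
    k=np.nonzero(m[:,c])[0]
    if len(k): e.append((c,k.min()))
e=st(ray(D,e,.073)); p=np.polyfit(e[:,1],e[:,0],1); print("near edge x' %.1f slope %.4f res %.2f"%(np.polyval(p,0),p[0],np.std(e[:,0]-np.polyval(p,e[:,1]))))
# fence top near edge and bright gap between cover and fence
H,Sa,_=cv2.split(cv2.cvtColor(D['p'],cv2.COLOR_RGB2HSV)); r=((H<6)|(H>174))&(Sa>130)&(abs(S[...,0]-88)<12)&(abs(S[...,1])<100)
n,l,s,c=cv2.connectedComponentsWithStats(r.astype(np.uint8))
for i in range(1,n):
    if s[i,4]>6: print("red",s[i,4],st(ray(D,c[i],.06)))
D=snap('top'); P=D['P'];z=P[...,2]; u0=(z>.104)&(z<.12)&(u>225)&(u<275)&(v>170)&(v<260); show("bar",D,u0,.112)
from plant import sensors; s=sensors.get_state(); print(s['clock'],s['tool_pos'])
E
```

```text
cover 5620 ((58.662757873535156, -1.8812179565429688), (137.20672607421875, 49.92140579223633), 89.91803741455078) [ 33.7 -70.5] [83.7 66.7]
near edge x' 34.9 slope 0.0023 res 0.56
red 11 [[ 92.3 -80.7]]
red 12 [[92.5 82. ]]
bar 822 z med 0.1106 [583.6 124.7] [ 28.2 142.9] 85.93
27.0333 [ 0.49022214 -0.03598188  0.20213784]
```

```bash
python3 - <<'E'
from h import *
D=snap('wrist'); z=D['P'][...,2]; S=st(D['P'][...,:2].reshape(-1,2)).reshape(480,640,2); V=D['p'].max(2)
v,u=np.mgrid[0:480,0:640]
pl=(z>.04)&(z<.05)&(V>60)&(S[...,0]>40)&(S[...,0]<95)
for lo,hi in((-116,-82),(78,116)):
    e=[]
    for c in range(640):
        k=np.nonzero(pl[:,c]&(S[:,c,1]>lo)&(S[:,c,1]<hi))[0]
        if len(k)>10: e.append((c,k.max()+.5))
    e=st(ray(D,e,.045)); print("foot",len(e),np.median(e,0),e[:,0].std())
near=(z>.04)&(z<.05)
f=(z>.06)&(z<.067)&(S[...,0]>75)&(S[...,0]<110)&(abs(S[...,1])>80)&(abs(S[...,1])<115)
for g in (-1,1):
    m=f&(np.sign(S[...,1])==g); q=st(ray(D,np.c_[u[m],v[m]],.065)); print("fence top",m.sum(),np.percentile(q[:,0],[2,98]))
m=big((z>.0685)&(z<.1)&(S[...,0]<95)&(S[...,0]>-20)&(abs(S[...,1])<90)&(V<120))
e=[]
for c in range(u[m].min()+25,u[m].max()-25,4):
    k=np.nonzero(m[:,c])[0]; w=np.nonzero((z[:,c]>.04)&(z[:,c]<.049)&(S[:,c,0]<45))[0]; e.append((c,w.max()+.5))
a=st(ray(D,e,.045)); print("cover near foot x'",np.median(a,0),np.polyfit(a[:,1],a[:,0],1))
E
```

```text
foot 9 [ 91.1 -88. ] 0.6459751934999379
foot 9 [91.2 83.4] 0.8337036214357364
fence top 36 [84.34 85.9 ]
fence top 36 [83.6 86. ]
cover near foot x' [40.2  -1.65] [-2.05315161e-03  4.00882447e+01]
```

```bash
python3 -c "
from plant import finish_job; print(finish_job())"
```

```text
the job is handed in; nothing more can be done
None
```

I handed the job in at about 27 s: all three strips are in the tray, the cover is against the fence between the red marks (1–2 mm off centre, square by measurement), and the scraper is back in its rest; no verdict was returned.

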